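# Make up two condiment sets at the sauce bar

### The arm

A 7-joint arm with a two-finger parallel gripper is mounted at the origin on the work surface. World frame = base frame: x ahead of the robot, y to its left, z up, the work surface at z = 0. Lengths are in m, angles in rad, forces in N, time in s.
With the tool pointing down it reaches from about 0.425 to 0.875 m from the base axis. Payload 4.7 kg.
Tool frame: the origin (TCP) lies at the very end of the fingers, on their centre line; the grasp point (between the pads) lies 19 mm behind it; z points along the fingers, y is the line along which they close (so a half turn about z gives the same grasp; the last joint's range is limited). The gripper opens to 87 mm and grips with 3 to 60 N. Pads are 19 mm wide; open, the fingers measure 117 mm over their backs; the gripper's body (75 mm by 190 mm) begins 51 mm behind the grasp point.
Start: joints at [1.167, 0.321, -0.07, 1.45, 0.023, 1.371, -0.057], TCP at [0.264, -0.594, 0.196] pointing down, gripper open.
Joint ranges: [-2.86, 2.86], [-0.3, 2.09], [-1.38, 1.24], [0.06, 2.45], [-1.56, 4.7], [0.09, 2.05], [-2.69, 2.69]. Speed limits (rad/s): [2.57, 2.57, 3.14, 3.14, 3.14, 3.14, 3.14].

### API

Orientations are given as a rotation vector (axis times angle).
In Python, from bench import get_state, get_image, get_calibration, close_job gives the robot as it stands.
- The arm moves only by the shell command python3 -m crank 'ROWS' [FORCE]. ROWS is JSON, a list of rows, each a list of 5 numbers: the opening, from 0 (shut) to 1 (fully open), then the shift along the world's x, y, z in units of 0.2 m (1.0 is 0.2 m), then the turn about the world's z in units of 2 pi rad (1.0 is 2 pi rad). A call has 1 to 5 rows; each row is the pose to reach, as a shift and turn from the pose commanded when the call began, turning the shorter way round; what a row does not reach only later rows make up. A row lasts 1/8 s, in which the tool goes at most 62.5 mm and 10.7 degrees, less where a joint would pass 70% of its speed; a pose out of reach is approached as far as the arm can. A call with a number of a shift or a turn outside -1 to 1 is refused whole. A call with a gripper value outside its range is refused whole. The fingers move at their own pace and stop on an object; FORCE is the grip in N (left out, the last holds). Time passes only in rows, so rows that repeat a pose let the fingers close. It gives the time, the measured TCP pose, the force, the opening and the grip force at its end, in the units of the state.
- get_state(): the state, without advancing time (a new reading comes with each control period).
- get_image(name): name is "scene" or "top" or "wrist"; returns the picture (400x640x3 uint8, red, green, blue); there is no depth.
- get_calibration(name): a dict with "fovy" (degrees; the focal length in pixels is half the picture's height over the tangent of half this angle, whatever the lens; pixels are square), "cx", "cy" (the principal point, pixels), "R" (3x3) and "t" (3): a world point X has camera coordinates R X + t. Camera axes: x right, y down, z forward; pixel columns grow to the right and rows downward; lengths in m; the calibration is good to about 2 mm. A picture is of the moment at which its call begins: read the wrist's pose just before it. get_calibration takes no time and is no camera call; for the wrist camera it gives the pose at the moment of the call.
- close_job(): hands the job in; it is judged then, once.
The state is a dict: "time": time; "joint_positions": joint angles; "qd": joint speeds; "joint_torque": joint torques, N m; "position": TCP position; "tool_rot": TCP orientation; "ft_force": force on the tool from outside, world axes, zero at the start; "torque": the same for the moment, N m; "grip_width": opening from 0.0 (shut) to 1.0 (fully open); "grip_force": force on a finger pad.
Only numpy, scipy, OpenCV 4.12 (cv2) and the standard library are available. Lean on these libraries where they do the work, as an engineer would, in place of code of your own. Each camera call takes 0.05 s, during which the arm holds its last target. There are 200 camera calls.

### The job

Make up the condiment sets for two tables. On the bamboo tray goes the set for the hotpot table: the black soy cruet, the tan sesame jar and the pepper mill; on the black tray, beside the toothpick pot already on it, the set for the noodle table: the red chilli-oil cruet and the green chive jar. Stand each one upright and flat in a recess of its own (any free one of that tray), set it down rather than drop it, tip nothing over, and leave the toothpick pot, the pale oil cruet and the white garlic jar where they are.

Things in the scene. Friction and masses are not known exactly. Their poses are not given: they have to be found in the camera images.
- soy_cruet_center (a point): Small glass table cruet, nearly black (soy sauce), with a white label, a black stopper and a little steel spout on top. Upright, round; glass body 46 mm in diameter, straight-sided from the base to 70 mm up, then tapering to the stopper (22 mm in diameter, 84 to 96 mm up); 105 mm tall overall with the spout; about 0.2 kg. The point is on its axis, 50 mm above its base. 
- chilli_cruet_center (a point): Small glass table cruet, bright orange-red (chilli oil), with a white label, a black stopper and a little steel spout on top. Upright, round; glass body 46 mm in diameter, straight-sided from the base to 70 mm up, then tapering to the stopper (22 mm in diameter, 84 to 96 mm up); 105 mm tall overall with the spout; about 0.2 kg. The point is on its axis, 50 mm above its base. 
- pale_cruet_center (a point): Small glass table cruet, pale straw-yellow (sesame oil), with a white label, a black stopper and a little steel spout on top. Upright, round; glass body 46 mm in diameter, straight-sided from the base to 70 mm up, then tapering to the stopper (22 mm in diameter, 84 to 96 mm up); 105 mm tall overall with the spout; about 0.2 kg. The point is on its axis, 50 mm above its base. Not part of either set: it stays where it stands.
- sesame_jar_center (a point): Squat round jar, tan (sesame paste) with a golden brass lid. Upright, 50 mm in diameter all the way up, 64 mm tall, lid included (lid from 46 mm up); about 0.24 kg. The point is at its centre, 32 mm above its base. 
- chive_jar_center (a point): Squat round jar, green (chive paste) with a green lid. Upright, 50 mm in diameter all the way up, 64 mm tall, lid included (lid from 46 mm up); about 0.24 kg. The point is at its centre, 32 mm above its base. 
- garlic_jar_center (a point): Squat round jar, cream-white (garlic) with a white lid. Upright, 50 mm in diameter all the way up, 64 mm tall, lid included (lid from 46 mm up); about 0.24 kg. The point is at its centre, 32 mm above its base. Not part of either set: it stays where it stands.
- pepper_mill_center (a point): Turned brown wooden pepper mill with a small steel ball on top. Upright, round: foot 46 mm in diameter, straight waist 36 mm in diameter from 36 to 64 mm above the base, head 42 mm in diameter from 72 to 82 mm; 97 mm tall overall; about 0.16 kg. The point is on its axis in the waist, 48 mm above its base.
- bamboo_tray: Pale bamboo table tray, a flat board 92 mm (x) by 275 mm (y) by 20 mm high, fixed to the counter. Three round recesses 66 mm in diameter and 10 mm deep in a row along its y axis: centres at y = -85, 0 and +85 mm (x = 0), floor (lined with a dark pad) 10 mm above the underside. Origin: centre of the underside; z up. Its three recesses are empty at the start.
- black_tray: Black table tray, a flat board 92 mm (x) by 275 mm (y) by 20 mm high, fixed to the counter. Three round recesses 66 mm in diameter and 10 mm deep in a row along its y axis: centres at y = -85, 0 and +85 mm (x = 0), floor (lined with a grey pad) 10 mm above the underside. Origin: centre of the underside; z up. The recess at y = +85 mm holds the toothpick pot at the start; the other two are empty.
- toothpick_pot_center (a point): Blue ceramic toothpick pot with wooden picks showing, 36 mm in diameter, 48 mm tall without the picks (61 mm with them), standing in the end recess (y = +85 mm) of the black tray, where it stays. The point is on its axis, 24 mm above its base.

How it is judged:
At the end, for the whole second after the job is handed in: Each of the five things stands on the floor of a recess of its own tray (height within 4 mm, within 13 mm of the row's centre line and 100 mm of its middle), upright within 0.1 rad, at rest; toothpick pot in its recess, pale cruet and garlic jar upright (x of soy_cruet_center in the frame of bamboo_tray between -0.013 and 0.013 m and y of soy_cruet_center in the frame of bamboo_tray between -0.1 and 0.1 m and z of soy_cruet_center in the frame of bamboo_tray between 0.056 and 0.064 m and angle between each of soy_cruet_center, sesame_jar_center, pepper_mill_center, chilli_cruet_center, chive_jar_center, pale_cruet_center, garlic_jar_center, toothpick_pot_center's own z axis and vertical below 0.1 rad and linear speed of each of soy_cruet, sesame_jar, pepper_mill, chilli_cruet, chive_jar below 0.02 m/s and x of sesame_jar_center in the frame of bamboo_tray between -0.013 and 0.013 m and y of sesame_jar_center in the frame of bamboo_tray between -0.1 and 0.1 m and z of sesame_jar_center in the frame of bamboo_tray between 0.038 and 0.046 m and x of pepper_mill_center in the frame of bamboo_tray between -0.013 and 0.013 m and y of pepper_mill_center in the frame of bamboo_tray between -0.1 and 0.1 m and z of pepper_mill_center in the frame of bamboo_tray between 0.054 and 0.062 m and x of chilli_cruet_center in the frame of black_tray between -0.013 and 0.013 m and y of chilli_cruet_center in the frame of black_tray between -0.1 and 0.1 m and z of chilli_cruet_center in the frame of black_tray between 0.056 and 0.064 m and x of chive_jar_center in the frame of black_tray between -0.013 and 0.013 m and y of chive_jar_center in the frame of black_tray between -0.1 and 0.1 m and z of chive_jar_center in the frame of black_tray between 0.038 and 0.046 m and z of toothpick_pot_center in the frame of black_tray below 0.038 m); the robot touches nothing.
It fails at once if one of the five things is tipped over (more than about 45 degrees) (angle between any of soy_cruet_center, sesame_jar_center, pepper_mill_center, chilli_cruet_center, chive_jar_center's own z axis and vertical above 0.8 rad).
It fails at once if one of the five things is dropped or knocked: it moves faster than 0.6 m/s with no finger on it ((linear speed of soy_cruet above 0.6 m/s and contact force between the fingers and soy_cruet below 0.05 N) or (linear speed of sesame_jar above 0.6 m/s and contact force between the fingers and sesame_jar below 0.05 N) or (linear speed of pepper_mill above 0.6 m/s and contact force between the fingers and pepper_mill below 0.05 N) or (linear speed of chilli_cruet above 0.6 m/s and contact force between the fingers and chilli_cruet below 0.05 N) or (linear speed of chive_jar above 0.6 m/s and contact force between the fingers and chive_jar below 0.05 N)).
It fails at once if the pale cruet (not part of either set) is moved more than 25 mm (distance of pale_cruet_center from where it was at the start of the episode above 0.025 m).
It fails at once if the garlic jar (not part of either set) is moved more than 25 mm (distance of garlic_jar_center from where it was at the start of the episode above 0.025 m).
It fails at once if the toothpick pot is moved more than 20 mm from its place (distance of toothpick_pot_center from where it was at the start of the episode above 0.02 m).
It also fails if it takes over 120 s, if anything falls off the work surface, if the arm or the gripper's body presses on something with over 40 N, if the wrist force passes 120 N, or if a joint passes its speed limit or range.

## Working session

There is one attempt and no reset: what is moved stays moved. The work goes in short steps, Python scripts to look and compute and a shell command to move; the robot and the scene stay as the last step left them, time stands still between calls to the robot, and variables do not carry over. Pictures are saved under pics/ and viewed, at most 14 in all, crops included, and the job is handed in when it is done.

```bash
mkdir -p pics
python3 - <<'E'
from bench import *
import cv2
for n in("top","scene"):
    im=get_image(n);cv2.imwrite(f"pics/{n}0.png",im[:,:,::-1]);c=get_calibration(n);print(n,c)
s=get_state();print(s["position"],s["tool_rot"],s["grip_width"],s["time"])
E
```

```text
top {'fovy': 50.10309796084218, 'cx': 320.3495980361289, 'cy': 210.04872016271852, 'R': array([[ 2.30601199e-02, -9.99728813e-01,  3.24520663e-03],
       [-9.84533436e-01, -2.32732814e-02, -1.73644085e-01],
       [ 1.73672522e-01,  8.09238987e-04, -9.84803128e-01]]), 't': array([-0.00887182,  0.55017152,  1.15389666])}
scene {'fovy': 44.540970942820564, 'cx': 319.4584345511788, 'cy': 202.11780827184805, 'R': array([[-0.72147363,  0.69230374,  0.01383213],
       [ 0.56910925,  0.60423099, -0.55769128],
       [-0.39444956, -0.39448756, -0.82993319]]), 't': array([ 0.41446459, -0.28775741,  1.49172974])}
[ 0.26346363 -0.59364356  0.19491072] [-3.07173219e+00 -6.51257613e-01  6.95795282e-04] 1.0024688706490852 0.1
```

View pics/top0.png

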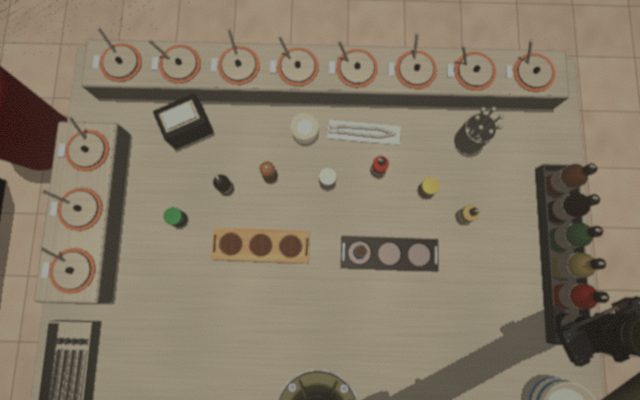

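View pics/scene0.png

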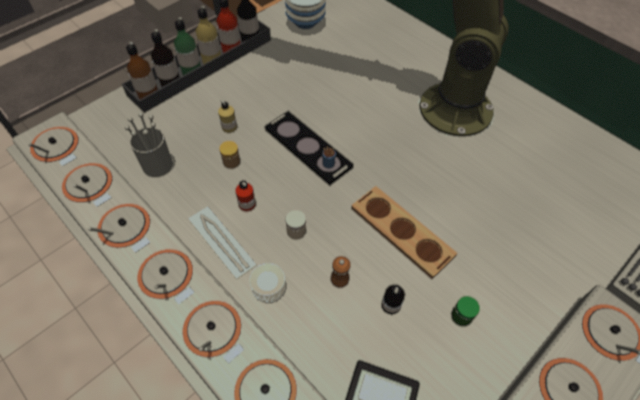

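The top view shows chive (174,217), soy (222,184), mill (268,171), garlic (327,177), chilli (380,165), sesame (430,186) and pale (470,214). Bamboo recesses are at about (231..290,245), and black recesses at (359,252, pot), (389,254) and (417,255). The scene view shows all the same things.

```bash
cat > h.py <<'E'
import numpy as np,cv2
from bench import *
from scipy.spatial.transform import Rotation as Ro
def ray(c,uv):
    f=200/np.tan(np.radians(c["fovy"])/2)
    d=c["R"].T@np.array([(uv[0]-c["cx"])/f,(uv[1]-c["cy"])/f,1.]); return -c["R"].T@c["t"],d/np.linalg.norm(d)
def onz(c,uv,z):
    o,d=ray(c,uv); return o+d*(z-o[2])/d[2]
def proj(c,X):
    f=200/np.tan(np.radians(c["fovy"])/2); p=c["R"]@np.asarray(X)+c["t"]; return np.array([f*p[0]/p[2]+c["cx"],f*p[1]/p[2]+c["cy"]])
def blob(im,seed,r=22,th=30):
    """blob differing from the local background (median of the window), nearest the seed"""
    x,y=map(int,seed);x0,y0=max(x-r,0),max(y-r,0);w=cv2.cvtColor(im[y0:y+r,x0:x+r],cv2.COLOR_RGB2LAB).astype(float)
    d=np.linalg.norm(w-np.median(w.reshape(-1,3),0),axis=2)
    n,l,s,c=cv2.connectedComponentsWithStats((d>th).astype(np.uint8))
    k=1+np.argmin([np.hypot(*(c[i]-[x-x0,y-y0]))-s[i,4]/20 for i in range(1,n)])
    return c[k]+[x0,y0],s[k]+[x0,y0,0,0,0]
E
python3 - <<'E'
from h import *
top=cv2.imread("pics/top0.png")[:,:,::-1].copy();sc=cv2.imread("pics/scene0.png")[:,:,::-1].copy()
ct,cs=get_calibration("top"),get_calibration("scene")
S=dict(chive=((174,217),(466,310),.032),soy=((222,184),(394,298),.05),mill=((268,171),(341,270),.048),garlic=((327,177),(296,223),.032),chilli=((380,165),(245,195),.05),sesame=((430,186),(231,154),.032),pale=((470,214),(228,116),.05))
for k,(a,b,z) in S.items():
    for th in(25,):
        u,s=blob(top,a,th=th);v,s2=blob(sc,b,th=th)
        print(k,u.round(1),s,onz(ct,u,z).round(3)[:2],'|',v.round(1),s2,onz(cs,v,z).round(3)[:2])
for p in[(231,244),(261,245),(290,246),(359,252),(389,254),(417,255)]:
    print(onz(ct,p,.012).round(3))
M=Ro.from_rotvec(get_state()["tool_rot"]).as_matrix();print(M.round(3))
c=get_calibration("wrist");print(c["R"].round(3),(-c["R"].T@c["t"]).round(3),c["fovy"])
E
```

```text
chive [175.9 217.7] [164 207  25  22 398] [0.522 0.413] | [464.6 311.1] [450 296  30  31 680] [0.524 0.416]
soy [223.3 184.9] [213 174  22  22 344] [0.616 0.28 ] | [392.7 299.1] [381 284  25  32 596] [0.627 0.289]
mill [268.5 172.6] [259 161  20  23 313] [0.655 0.154] | [340.1 271.9] [330 256  21  33 544] [0.664 0.161]
garlic [330.2 177. ] [329 176   3   3   4] [ 0.651 -0.022] | [296.1 231.4] [286 222  21  18 255] [0.659 0.004]
chilli [379.  166.8] [370 156  19  23 328] [ 0.679 -0.161] | [245.2 196.2] [235 180  22  32 527] [ 0.69  -0.152]
sesame [425.3 189.6] [417 179  17  21 242] [ 0.62  -0.296] | [229.8 155.1] [220 142  21  27 458] [ 0.628 -0.299]
pale [473.1 211.5] [469 207  10  10  74] [ 0.556 -0.425] | [227.4 118.6] [219 101  19  33 428] [ 0.558 -0.396]
[0.452 0.257 0.012]
[0.451 0.171 0.012]
[0.45  0.088 0.012]
[ 0.438 -0.109  0.012]
[ 0.434 -0.194  0.012]
[ 0.433 -0.274  0.012]
[[ 0.914  0.406 -0.001]
 [ 0.406 -0.914  0.001]
 [-0.    -0.002 -1.   ]]
[[ 0.407 -0.913 -0.002]
 [-0.884 -0.395  0.251]
 [-0.23  -0.1   -0.968]] [ 0.326 -0.566  0.383] 60.60961521953524
```

The positions agree to about 1 cm between the two views. I'm starting now toward the sesame jar at about (0.625,-0.298), turning the closing axis to world x.

```bash
python3 -m crank '[[1,0.2,0.16,0.1,0.028],[1,0.4,0.32,0.15,0.056],[1,0.6,0.48,0.15,0.084],[1,0.8,0.64,0.15,0.112],[1,1,0.8,0.15,0.14]]' 10
python3 -m crank '[[1,0.2,0.17,0,0.022],[1,0.4,0.34,0,0.0435],[1,0.6,0.5,0,0.0435],[1,0.8,0.68,0,0.0435],[1,0.8,0.68,0,0.0435]]'
python3 - <<'E'
from h import *
c=get_calibration("wrist");im=get_image("wrist");cv2.imwrite("pics/w1.png",im[:,:,::-1]);s=get_state()
print(s["position"].round(4) if hasattr(s["position"],'round') else s["position"],s["joint_positions"],s["time"])
print(Ro.from_rotvec(s["tool_rot"]).as_matrix().round(3))
E
```

```text
time: 0.72
position: [0.4646, -0.4329, 0.2255]
tool_rot: [-2.498, -1.905, 0.0]
ft_force: [-0.1, -0.9, 0.1]
grip_width: 1.002
grip_force: 0.0
time: 1.35
position: [0.6271, -0.2911, 0.2247]
tool_rot: [-2.209, -2.23, -0.006]
ft_force: [-1.0, -0.4, -0.3]
grip_width: 0.999
grip_force: 0.0
[ 0.625  -0.2949  0.2248] [ 0.69944918  0.43232371 -0.42395304  1.27615936  0.17252888  1.47021141
  0.29798662] 1.4
[[-0.005  1.    -0.001]
 [ 1.     0.005  0.002]
 [ 0.002 -0.001 -1.   ]]
```

View pics/w1.png

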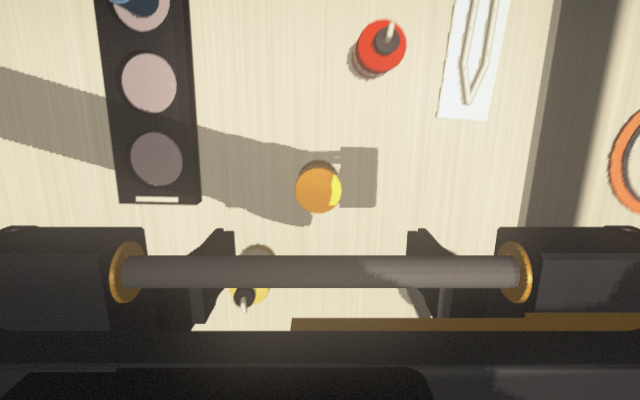

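The wrist view shows the sesame lid at (319,188), the chilli cruet at (381,47), and the black tray's free recesses at (149,83) and (156,159).

Run:
```python
from h import *
im=cv2.imread("pics/w1.png");c=get_calibration("wrist");s=get_state()
hsv=cv2.cvtColor(im,cv2.COLOR_BGR2HSV)
def mask(lo,hi,box):
    m=cv2.inRange(hsv,lo,hi);k=np.zeros_like(m);x0,y0,x1,y1=box;k[y0:y1,x0:x1]=m[y0:y1,x0:x1]
    ct=max(cv2.findContours(k,0,2)[0],key=cv2.contourArea);return cv2.minEnclosingCircle(ct),cv2.boundingRect(ct)
a=mask((10,150,80),(35,255,255),(270,140,380,225));print(a,onz(c,a[0][0],.064))
b=mask((0,150,80),(9,255,255),(340,0,420,90));print(b,onz(c,b[0][0],.07), onz(c,(387,42),.096))
for p in[(149,83),(156,159)]:print(onz(c,p,.01))
# black tray outline
print(s["position"])
```

```text
(((317.3321228027344, 189.95985412597656), 22.450584411621094), (295, 168, 40, 44)) [ 0.62155846 -0.30707243  0.064     ]
(((380.5, 45.5), 25.62235450744629), (358, 21, 48, 51)) [ 0.67966982 -0.1676258   0.07      ] [ 0.68093018 -0.16930146  0.096     ]
[ 0.43187171 -0.19785174  0.01      ]
[ 0.43010827 -0.28325665  0.01      ]
[ 0.62503748 -0.29487319  0.22483457]
```

```bash
python3 -m crank '[[1,-0.015,-0.05,-0.2,0],[1,-0.015,-0.05,-0.45,0],[1,-0.015,-0.05,-0.7,0],[1,-0.015,-0.05,-0.9,0],[1,-0.015,-0.05,-1,0]]'
python3 -m crank '[[1,0,0,0,0],[0.5,0,0,0,0],[0.4,0,0,0,0],[0.4,0,0,0,0],[0.4,0,0,0,0]]' 15
```

```text
time: 2.02
position: [0.6177, -0.3095, 0.0229]
tool_rot: [-2.221, -2.216, 0.004]
ft_force: [-0.8, 0.3, 0.2]
grip_width: 1.0
grip_force: 0.0
time: 2.65
position: [0.6217, -0.3082, 0.0267]
tool_rot: [2.22, 2.22, 0.002]
ft_force: [1.9, -0.2, 2.5]
grip_width: 0.631
grip_force: 1.4
```

```bash
python3 -m crank '[[0.3,0,0,0,0],[0.3,0,0,0,0],[0.3,0,0,0,0]]' 15
python3 -m crank '[[0.3,0,0,0.15,0],[0.3,0,0,0.4,0],[0.3,0,0,0.7,0],[0.3,0,0,1,0],[0.3,0,0,1,0]]'
```

```text
time: 3.02
position: [0.6224, -0.3082, 0.027]
tool_rot: [2.219, 2.22, 0.003]
ft_force: [5.4, 0.5, 4.1]
grip_width: 0.568
grip_force: 15.1
time: 3.65
position: [0.6218, -0.309, 0.2307]
tool_rot: [2.218, 2.216, 0.002]
ft_force: [0.2, 0.6, -3.8]
grip_width: 0.566
grip_force: 14.9
```

```bash
python3 -m crank '[[0.3,-0.05,0.15,0,0],[0.3,-0.1,0.4,0,0],[0.3,-0.2,0.65,0,0],[0.3,-0.3,0.88,0,0],[0.3,-0.4,1,0,0]]'
python3 -m crank '[[0.3,-0.1,0.2,0,0],[0.3,-0.2,0.4,0,0],[0.3,-0.3,0.6,0,0],[0.3,-0.4,0.7,0,0],[0.3,-0.4,0.7,0,0]]'
python3 - <<'E'
from h import *
c=get_calibration("wrist");im=get_image("wrist");cv2.imwrite("pics/w2.png",im[:,:,::-1]);s=get_state()
import pickle;pickle.dump(c,open("c2.pkl","wb"));print(s["position"],s["tool_rot"])
E
```

```text
time: 4.28
position: [0.5373, -0.1047, 0.2227]
tool_rot: [-2.213, -2.221, 0.006]
ft_force: [0.4, 0.6, -2.6]
grip_width: 0.57
grip_force: 14.9
time: 4.9
position: [0.4573, 0.033, 0.2234]
tool_rot: [-2.216, -2.222, 0.008]
ft_force: [0.4, -1.1, -2.8]
grip_width: 0.565
grip_force: 14.9
[0.45844594 0.0314824  0.2237449 ] [-2.21918453 -2.22044318  0.00660997]
```

View pics/w2.png

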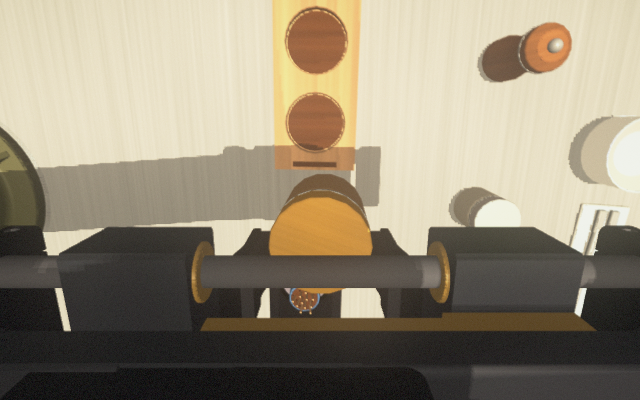

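The wrist view shows the held jar with its lid centre at about (321,243), bamboo recesses at (315,122) and (317,40), and the mill's ball at (556,46).

Run:
```python
from h import *
import pickle;c=pickle.load(open("c2.pkl","rb"));s=get_state()["position"]
print("held",onz(c,(321,243),s[2]+.037),s)
for p in[(315.5,122),(317,40)]:print(onz(c,p,.01),onz(c,p,.015),onz(c,p,.02))
print("mill",onz(c,(556,46),.094),onz(c,(545,48),.077))
```

```text
held [0.45759776 0.04079407 0.2607449 ] [0.45844594 0.0314824  0.2237449 ]
[0.44991127 0.08808377 0.01      ] [0.45001194 0.08825222 0.015     ] [0.45011261 0.08842068 0.02      ]
[0.45147013 0.17478488 0.01      ] [0.45155141 0.17387439 0.015     ] [0.45163268 0.1729639  0.02      ]
mill [0.65750891 0.15537807 0.094     ] [0.65858053 0.15655038 0.077     ]
```

```bash
python3 -m crank '[[0.3,-0.04,0.12,0,0],[0.3,-0.04,0.25,0,0],[0.3,-0.04,0.25,-0.15,0],[0.3,-0.04,0.25,-0.35,0],[0.3,-0.04,0.25,-0.55,0]]'
python3 -m crank '[[0.3,0,0,-0.15,0],[0.3,0,0,-0.25,0],[0.3,0,0,-0.3,0],[0.3,0,0,-0.3,0],[0.3,0,0,-0.3,0]]'
```

```text
time: 5.58
position: [0.452, 0.0801, 0.1134]
tool_rot: [-2.223, -2.218, 0.003]
ft_force: [0.8, 0.3, -3.3]
grip_width: 0.569
grip_force: 14.9
time: 6.2
position: [0.4534, 0.0817, 0.0565]
tool_rot: [2.222, 2.22, 0.001]
ft_force: [0.4, 0.1, -1.8]
grip_width: 0.568
grip_force: 14.9
```

```bash
python3 -m crank '[[0.3,-0.013,0,-0.03,0],[0.3,-0.013,0,-0.06,0],[0.3,-0.013,0,-0.08,0],[0.3,-0.013,0,-0.1,0],[0.3,-0.013,0,-0.1,0]]'
```

```text
time: 6.82
position: [0.4509, 0.082, 0.0363]
tool_rot: [2.221, 2.221, 0.002]
ft_force: [-0.1, -0.7, -0.1]
grip_width: 0.568
grip_force: 15.0
```

```bash
python3 -m crank '[[0.6,0,0,0,0],[0.8,0,0,0,0],[1,0,0,0,0],[1,0,0,0,0],[1,0,0,0,0]]'
python3 -m crank '[[1,0,0,0.2,0],[1,0,0,0.5,0],[1,0,0,0.8,0],[1,0,0,0.95,0],[1,0.1,0,0.95,0]]'
python3 -m crank '[[1,0.2,0.06,0,0],[1,0.4,0.1,0,0],[1,0.6,0.1,0,0],[1,0.88,0.1,0,0],[1,0.93,0.1,0,0]]' 
python3 -m crank '[[1,0,0,0,0],[1,0,0,0,0],[1,0,0,0,0]]'
python3 - <<'E'
from h import *
c=get_calibration("wrist");im=get_image("wrist");cv2.imwrite("pics/w3.png",im[:,:,::-1]);s=get_state()
import pickle;pickle.dump(c,open("c3.pkl","wb"));print(s["position"],s["tool_rot"])
E
```

```text
time: 7.45
position: [0.4501, 0.0819, 0.0359]
tool_rot: [2.221, 2.221, -0.0]
ft_force: [0.4, -0.3, 0.1]
grip_width: 0.954
grip_force: 0.0
time: 8.07
position: [0.4717, 0.0822, 0.2293]
tool_rot: [2.218, 2.217, 0.005]
ft_force: [0.2, -0.6, -0.9]
grip_width: 1.003
grip_force: 0.0
time: 8.7
position: [0.6582, 0.1007, 0.2228]
tool_rot: [-2.221, -2.217, 0.002]
ft_force: [0.4, -0.4, -0.0]
grip_width: 1.003
grip_force: 0.0
time: 9.07
position: [0.6553, 0.1021, 0.227]
tool_rot: [2.22, 2.221, 0.0]
ft_force: [1.0, -1.1, 0.3]
grip_width: 0.998
grip_force: 0.0
[0.65549895 0.10192666 0.22694523] [2.21980083e+00 2.22066052e+00 5.22337627e-04]
```

View pics/w3.png

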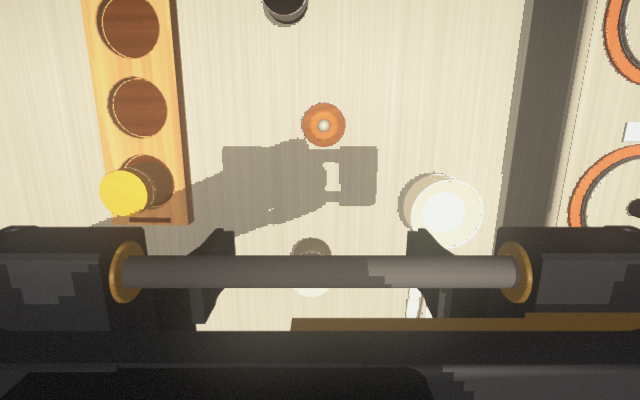

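The sesame jar stands in its recess. The mill's head is at (323,125), and the empty bamboo recesses are at (139,107) and (131,26).

Run:
```python
from h import *
import pickle;c=pickle.load(open("c3.pkl","rb"));s=get_state()["position"]
print("mill",onz(c,(324,125.5),.095),onz(c,(323,124.5),.08),s)
for p in[(139,107),(131,26)]:print(onz(c,p,.012))
print("ses",onz(c,(123,193),.074))
```

```text
mill [0.65850803 0.15681251 0.095     ] [0.65771678 0.15710116 0.08      ] [0.65549895 0.10192666 0.22694523]
[0.44878273 0.17338872 0.012     ]
[0.45119028 0.25761981 0.012     ]
ses [0.45290321 0.08769291 0.074     ]
```

```bash
python3 -m crank '[[1,0.01,0.15,0,0],[1,0.01,0.275,0,0],[1,0.01,0.275,-0.15,0],[1,0.01,0.275,-0.35,0],[1,0.01,0.275,-0.55,0]]'
python3 -m crank '[[1,0,0,-0.2,0],[1,0,0,-0.35,0],[1,0,0,-0.42,0],[1,0,0,-0.42,0],[1,0,0,-0.42,0]]'
python3 -m crank '[[0.25,0,0,0,0],[0.25,0,0,0,0],[0.25,0,0,0,0],[0.25,0,0,0,0],[0.25,0,0,0,0]]' 15
python3 -m crank '[[0.25,0,0,0,0],[0.25,0,0,0,0],[0.25,0,0,0,0]]' 15
```

```text
time: 9.75
position: [0.6581, 0.1567, 0.1157]
tool_rot: [2.22, 2.22, 0.001]
ft_force: [-0.6, -0.9, -0.9]
grip_width: 1.003
grip_force: 0.0
time: 10.38
position: [0.6592, 0.1573, 0.0337]
tool_rot: [2.22, 2.22, 0.004]
ft_force: [0.5, -0.6, 0.2]
grip_width: 0.999
grip_force: 0.0
time: 11.0
position: [0.6581, 0.1569, 0.0319]
tool_rot: [2.221, 2.221, -0.0]
ft_force: [0.2, -0.4, 0.2]
grip_width: 0.517
grip_force: 0.0
time: 11.38
position: [0.6582, 0.1569, 0.0319]
tool_rot: [2.221, 2.221, 0.0]
ft_force: [0.7, 0.2, -0.6]
grip_width: 0.474
grip_force: 15.0
```

```bash
python3 -m crank '[[0.25,0,0,0.03,0],[0.25,0,0,0.1,0],[0.25,0,0,0.3,0],[0.25,0,0,0.6,0],[0.25,0,0,0.9,0]]'
python3 -m crank '[[0.25,-0.2,0,0.1,0],[0.25,-0.5,0,0.1,0],[0.25,-0.75,0,0.1,0],[0.25,-0.9,0,0.1,0],[0.25,-0.9,0,0.1,0]]'
python3 -m crank '[[0.25,0,0,0,0],[0.25,0,0,0,0],[0.25,0,0,0,0]]' 15
python3 - <<'E'
from h import *
c=get_calibration("wrist");im=get_image("wrist");cv2.imwrite("pics/w4.png",im[:,:,::-1]);s=get_state()
import pickle;pickle.dump(c,open("c4.pkl","wb"));print(s["position"],s["tool_rot"])
for X in[(.4505,.173,.012),(.451,.258,.012),tuple(s["position"]+np.array([0,0,.04]))]:print(proj(c,X))
E
```

```text
time: 12.0
position: [0.6578, 0.157, 0.2146]
tool_rot: [2.221, 2.222, 0.001]
ft_force: [0.8, -0.0, -2.5]
grip_width: 0.473
grip_force: 15.0
time: 12.62
position: [0.4765, 0.1575, 0.2332]
tool_rot: [2.217, 2.221, -0.0]
ft_force: [1.0, 0.2, -1.5]
grip_width: 0.473
grip_force: 15.0
time: 13.0
position: [0.4786, 0.157, 0.2317]
tool_rot: [-2.221, -2.221, -0.0]
ft_force: [-0.6, -0.3, -2.4]
grip_width: 0.471
grip_force: 15.0
[0.47846555 0.1569826  0.23165536] [-2.22069510e+00 -2.22058888e+00 -1.29628737e-04]
[297.21751959 155.73691719]
[296.51000791  80.62671717]
[320.39329461 260.47252463]
```

View pics/w4.png

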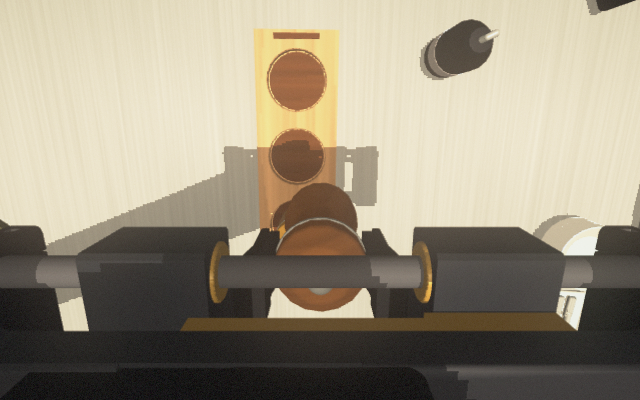

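Recesses B (297,156) and A (297,80) are where predicted. The mill is held upright, and the soy stopper is at about (478,42).

```bash
python3 -m crank '[[0.25,-0.07,0.04,0,0],[0.25,-0.14,0.08,-0.1,0],[0.25,-0.14,0.08,-0.3,0],[0.25,-0.14,0.08,-0.5,0],[0.25,-0.14,0.08,-0.65,0]]'
python3 -m crank '[[0.25,0,0,-0.1,0],[0.25,0,0,-0.18,0],[0.25,0,0,-0.22,0],[0.25,0,0,-0.22,0],[0.25,0,0,-0.22,0]]'
```

```text
time: 13.68
position: [0.4485, 0.1733, 0.1004]
tool_rot: [-2.22, -2.222, 0.002]
ft_force: [0.4, -0.1, -1.6]
grip_width: 0.475
grip_force: 15.0
time: 14.3
position: [0.4507, 0.1732, 0.0586]
tool_rot: [2.221, 2.221, 0.002]
ft_force: [0.4, -0.5, -1.0]
grip_width: 0.471
grip_force: 15.0
```

Run:
```python
from h import *
import pickle;c=pickle.load(open("c4.pkl","rb"))
print("soy",onz(c,(476,43),.096),onz(c,(495,33),.105),onz(c,(470,44),.09))
```

```text
soy [0.61425218 0.28269579 0.096     ] [0.62563414 0.28893006 0.105     ] [0.61151054 0.28292911 0.09      ]
```

Need z ≈ 0.0419, so 0.0167 further down.

```bash
python3 -m crank '[[0.25,0,0,-0.025,0],[0.25,0,0,-0.05,0],[0.25,0,0,-0.07,0],[0.25,0,0,-0.085,0],[0.25,0,0,-0.085,0]]'
```

```text
time: 14.92
position: [0.4504, 0.1729, 0.0416]
tool_rot: [2.221, 2.221, -0.0]
ft_force: [-2.7, -1.4, 5.4]
grip_width: 0.477
grip_force: 15.0
```

```bash
python3 -m crank '[[0.6,0,0,0,0],[0.8,0,0,0,0],[1,0,0,0,0],[1,0,0,0,0],[1,0,0,0,0]]'
python3 -m crank '[[1,0,0,0.2,0],[1,0,0,0.5,0],[1,0,0,0.8,0],[1,0,0,0.95,0],[1,0.1,0,0.95,0]]'
python3 -m crank '[[1,0.25,0.1,0,0],[1,0.5,0.2,0,0],[1,0.7,0.28,0,0],[1,0.7,0.28,0,0],[1,0.7,0.28,0,0]]' 
python3 -m crank '[[1,0,0,0,0],[1,0,0,0,0]]'
python3 - <<'E'
from h import *
c=get_calibration("wrist");im=get_image("wrist");cv2.imwrite("pics/w5.png",im[:,:,::-1]);s=get_state()
import pickle;pickle.dump(c,open("c5.pkl","wb"));print(s["position"],s["tool_rot"])
E
```

```text
time: 15.55
position: [0.4501, 0.1729, 0.0408]
tool_rot: [2.221, 2.221, 0.0]
ft_force: [0.3, -0.5, 1.1]
grip_width: 0.94
grip_force: 0.0
time: 16.18
position: [0.4715, 0.1738, 0.2343]
tool_rot: [2.217, 2.218, 0.006]
ft_force: [0.5, -0.2, 0.4]
grip_width: 0.998
grip_force: 0.0
time: 16.8
position: [0.6093, 0.2292, 0.2305]
tool_rot: [-2.22, -2.222, 0.001]
ft_force: [-0.3, -0.1, 0.3]
grip_width: 1.0
grip_force: 0.0
time: 17.05
position: [0.6097, 0.2284, 0.2319]
tool_rot: [2.22, 2.22, 0.001]
ft_force: [-0.6, -0.2, -0.4]
grip_width: 1.0
grip_force: 0.0
[0.60982974 0.2284308  0.23176868] [2.22053300e+00 2.21985781e+00 7.92028468e-04]
```

View pics/w5.png

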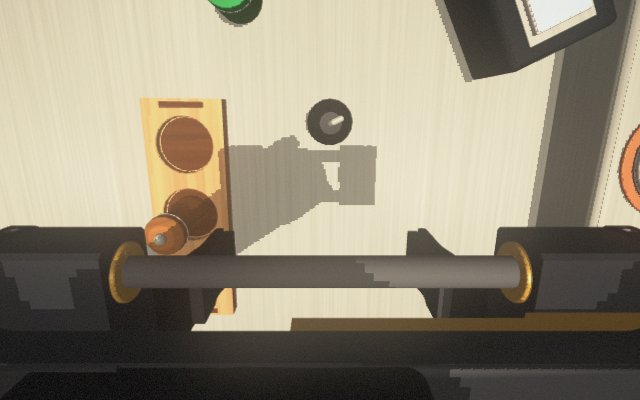

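The mill stands in its recess. The soy body's centre is at (329,122), its stopper at (331,124), and recess A at (186,143).

Run:
```python
from h import *
import pickle;c=pickle.load(open("c5.pkl","rb"))
print("soy",onz(c,(329.5,122),.065),onz(c,(331,124),.096))
print("A",onz(c,(187,143.5),.015),"tablet",onz(c,(470,80),.0),onz(c,(470,80),.1),onz(c,(515,68),.1))
print("chive",onz(c,(234,0),.064))
```

```text
soy [0.61893604 0.28513878 0.065     ] [0.61949194 0.28436701 0.096     ]
A [0.45323586 0.25860734 0.015     ] tablet [0.78393535 0.33093469 0.        ] [0.74235601 0.32285971 0.1       ] [0.78086351 0.3329256  0.1       ]
chive [0.52881745 0.39629281 0.064     ]
```

```bash
python3 -m crank '[[1,0.03,0.15,0,0],[1,0.045,0.28,0,0],[1,0.045,0.28,-0.15,0],[1,0.045,0.28,-0.35,0],[1,0.045,0.28,-0.55,0]]'
python3 -m crank '[[1,0,0,-0.2,0],[1,0,0,-0.35,0],[1,0,0,-0.4,0],[1,0,0,-0.4,0],[1,0,0,-0.4,0]]'
python3 -m crank '[[0.25,0,0,0,0],[0.25,0,0,0,0],[0.25,0,0,0,0],[0.25,0,0,0,0],[0.25,0,0,0,0]]' 15
python3 -m crank '[[0.25,0,0,0,0],[0.25,0,0,0,0],[0.25,0,0,0,0]]' 15
```

```text
time: 17.73
position: [0.6192, 0.2845, 0.1205]
tool_rot: [2.221, 2.22, 0.001]
ft_force: [0.5, 0.2, 0.6]
grip_width: 1.001
grip_force: 0.0
time: 18.35
position: [0.6201, 0.2855, 0.0428]
tool_rot: [2.221, 2.22, 0.004]
ft_force: [1.1, 0.3, 0.4]
grip_width: 0.997
grip_force: 0.0
time: 18.98
position: [0.6191, 0.2849, 0.0408]
tool_rot: [2.221, 2.221, -0.0]
ft_force: [0.5, 0.4, -0.0]
grip_width: 0.52
grip_force: 5.3
time: 19.35
position: [0.6192, 0.2848, 0.0409]
tool_rot: [2.221, 2.221, 0.0]
ft_force: [-0.3, 0.3, -0.2]
grip_width: 0.504
grip_force: 15.0
```

```bash
python3 -m crank '[[0.25,0,0,0.03,0],[0.25,0,0,0.1,0],[0.25,0,0,0.3,0],[0.25,0,0,0.6,0],[0.25,0,0,0.9,0]]'
python3 -m crank '[[0.25,-0.2,0,0,0],[0.25,-0.45,-0.05,0,0],[0.25,-0.7,-0.1,0,0],[0.25,-0.84,-0.135,0,0],[0.25,-0.84,-0.135,0,0]]'
python3 -m crank '[[0.25,0,0,0,0],[0.25,0,0,-0.1,0],[0.25,0,0,-0.3,0],[0.25,0,0,-0.5,0],[0.25,0,0,-0.7,0]]' 15
```

```text
time: 19.98
position: [0.6188, 0.2849, 0.2235]
tool_rot: [2.221, 2.222, 0.001]
ft_force: [0.5, -0.0, -1.6]
grip_width: 0.507
grip_force: 15.0
time: 20.6
position: [0.4494, 0.258, 0.2219]
tool_rot: [2.217, 2.22, -0.0]
ft_force: [1.5, 0.5, -2.6]
grip_width: 0.503
grip_force: 15.0
time: 21.22
position: [0.4522, 0.2584, 0.0797]
tool_rot: [-2.221, -2.22, -0.002]
ft_force: [0.3, -0.1, -0.7]
grip_width: 0.506
grip_force: 15.0
```

```bash
python3 -m crank '[[0.25,0,0,-0.04,0],[0.25,0,0,-0.08,0],[0.25,0,0,-0.11,0],[0.25,0,0,-0.13,0],[0.25,0,0,-0.145,0]]'
python3 -m crank '[[0.25,0,0,0,0],[0.25,0,0,-0.005,0]]'
```

```text
time: 21.85
position: [0.4516, 0.258, 0.0523]
tool_rot: [2.221, 2.221, 0.001]
ft_force: [-0.0, -0.5, -1.4]
grip_width: 0.502
grip_force: 15.0
time: 22.1
position: [0.4514, 0.258, 0.0512]
tool_rot: [2.221, 2.221, 0.001]
ft_force: [-0.4, -0.1, -2.4]
grip_width: 0.503
grip_force: 15.0
```

Not yet touching down, so lower a little more.

```bash
python3 -m crank '[[0.25,0,0,-0.004,0],[0.25,0,0,-0.008,0],[0.25,0,0,-0.008,0]]'
```

```text
time: 22.48
position: [0.4516, 0.2581, 0.0506]
tool_rot: [2.221, 2.221, 0.001]
ft_force: [-2.7, -1.6, 8.6]
grip_width: 0.505
grip_force: 15.0
```

```bash
python3 -m crank '[[0.6,0,0,0,0],[0.8,0,0,0,0],[1,0,0,0,0],[1,0,0,0,0],[1,0,0,0,0]]'
python3 -m crank '[[1,0,0,0.2,0],[1,0,0,0.5,0],[1,0,0,0.8,0],[1,0,0,0.9,0],[1,0.1,0,0.9,0]]'
python3 -m crank '[[1,0.15,0.2,0,0],[1,0.28,0.4,0,0],[1,0.28,0.46,0,0],[1,0.28,0.46,0,0],[1,0.28,0.46,0,0]]' 
python3 -m crank '[[1,0,0,0,0],[1,0,0,0,0]]'
python3 - <<'E'
from h import *
c=get_calibration("wrist");im=get_image("wrist");cv2.imwrite("pics/w6.png",im[:,:,::-1]);s=get_state()
import pickle;pickle.dump(c,open("c6.pkl","wb"));print(s["position"],s["tool_rot"])
m=cv2.inRange(cv2.cvtColor(im,cv2.COLOR_RGB2HSV),(45,100,90),(85,255,255))
k=max(cv2.findContours(m,0,2)[0],key=cv2.contourArea);e=cv2.minEnclosingCircle(k);print(e,cv2.boundingRect(k),onz(c,e[0],.064))
E
```

```text
time: 23.1
position: [0.4511, 0.2579, 0.0492]
tool_rot: [2.221, 2.221, -0.0]
ft_force: [-0.7, -0.3, -0.9]
grip_width: 0.954
grip_force: 0.0
time: 23.72
position: [0.4718, 0.259, 0.2321]
tool_rot: [2.218, 2.22, 0.006]
ft_force: [0.3, 0.2, -0.4]
grip_width: 1.003
grip_force: 0.0
time: 24.35
position: [0.5269, 0.3488, 0.2297]
tool_rot: [2.221, 2.22, -0.0]
ft_force: [0.2, -1.1, 0.4]
grip_width: 0.999
grip_force: 0.0
time: 24.6
position: [0.5274, 0.3489, 0.2298]
tool_rot: [2.222, 2.219, 0.001]
ft_force: [-1.5, 0.0, 0.2]
grip_width: 1.004
grip_force: 0.0
[0.52739076 0.34905235 0.22970198] [2.22182880e+00 2.21939700e+00 5.82631367e-04]
((314.5, 112.31632995605469), 24.729310989379883) (291, 88, 48, 50) [0.52147597 0.41512999 0.064     ]
```

View pics/w6.png

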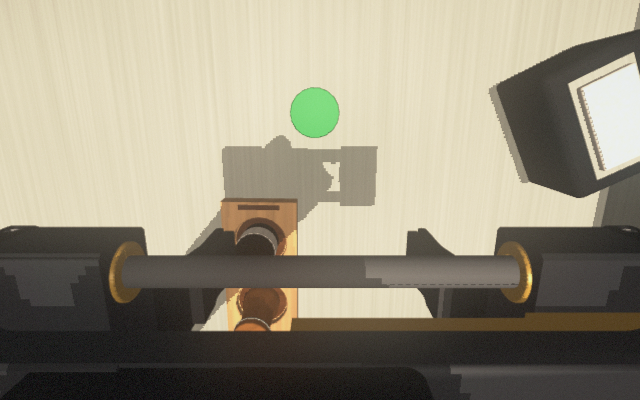

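The soy cruet stands in its recess at (257,240), and the chive lid is at (314,112), which is (0.5215, 0.415).

```bash
python3 -m crank '[[1,-0.03,0.2,0,0],[1,-0.03,0.33,0,0],[1,-0.03,0.33,-0.15,0],[1,-0.03,0.33,-0.4,0],[1,-0.03,0.33,-0.6,0]]'
python3 -m crank '[[1,0,0,-0.2,0],[1,0,0,-0.35,0],[1,0,0,-0.42,0],[1,0,0,-0.42,0],[1,0,0,-0.42,0]]'
python3 -m crank '[[0.3,0,0,0,0],[0.3,0,0,0,0],[0.3,0,0,0,0],[0.3,0,0,0,0],[0.3,0,0,0,0]]' 15
python3 -m crank '[[0.3,0,0,0,0],[0.3,0,0,0,0]]' 15
```

```text
time: 25.28
position: [0.5211, 0.4151, 0.1076]
tool_rot: [2.222, 2.22, -0.001]
ft_force: [0.8, -0.3, 0.6]
grip_width: 0.995
grip_force: 0.0
time: 25.9
position: [0.5219, 0.4168, 0.0269]
tool_rot: [2.221, 2.221, 0.004]
ft_force: [-0.0, 0.0, -0.5]
grip_width: 0.997
grip_force: 0.0
time: 26.52
position: [0.5213, 0.4159, 0.0253]
tool_rot: [2.221, 2.221, 0.0]
ft_force: [-1.1, 0.9, 0.3]
grip_width: 0.568
grip_force: 15.0
time: 26.78
position: [0.5213, 0.4159, 0.0253]
tool_rot: [2.221, 2.221, 0.0]
ft_force: [-0.2, 0.4, 0.8]
grip_width: 0.565
grip_force: 15.0
```

```bash
python3 -m crank '[[0.3,0,0,0.05,0],[0.3,0,0,0.2,0],[0.3,0,0,0.5,0],[0.3,0,0,0.8,0],[0.3,0,0,1,0]]'
python3 -m crank '[[0.3,0,-0.15,0,0],[0.3,0,-0.4,0,0],[0.3,0,-0.65,0,0],[0.3,0,-0.85,0,0],[0.3,0,-1,0,0]]'
python3 -m crank '[[0.3,-0.05,-0.2,0,0],[0.3,-0.1,-0.4,0,0],[0.3,-0.15,-0.6,0,0],[0.3,-0.2,-0.8,0,0],[0.3,-0.25,-1,0,0]]'
python3 -m crank '[[0.3,0,-0.2,0,0],[0.3,0,-0.4,0,0],[0.3,0,-0.6,0,0],[0.3,0,-0.8,0,0],[0.3,0,-1,0,0]]'
python3 -m crank '[[0.3,-0.05,-0.15,0,0],[0.3,-0.1,-0.3,0,0],[0.3,-0.1,-0.33,0,0],[0.3,-0.1,-0.33,0,0],[0.3,-0.1,-0.33,0,0]]'
python3 -m crank '[[0.3,0,0,0,0],[0.3,0,0,0,0]]'
python3 - <<'E'
from h import *
c=get_calibration("wrist");im=get_image("wrist");cv2.imwrite("pics/w7.png",im[:,:,::-1]);s=get_state()
import pickle;pickle.dump(c,open("c7.pkl","wb"));print(s["position"],s["tool_rot"])
E
```

```text
time: 27.4
position: [0.521, 0.4167, 0.2288]
tool_rot: [2.221, 2.222, 0.004]
ft_force: [0.2, 0.3, -3.1]
grip_width: 0.568
grip_force: 15.0
time: 28.02
position: [0.5207, 0.2136, 0.2252]
tool_rot: [2.223, 2.219, -0.002]
ft_force: [-0.0, -0.1, -2.0]
grip_width: 0.567
grip_force: 15.0
time: 28.65
position: [0.4701, 0.0151, 0.2254]
tool_rot: [2.22, 2.222, -0.001]
ft_force: [1.4, 0.1, -3.4]
grip_width: 0.571
grip_force: 15.0
time: 29.28
position: [0.4708, -0.1846, 0.2253]
tool_rot: [-2.22, -2.223, 0.0]
ft_force: [0.2, -0.1, -3.7]
grip_width: 0.569
grip_force: 15.0
time: 29.9
position: [0.4517, -0.2484, 0.2254]
tool_rot: [-2.219, -2.224, -0.001]
ft_force: [0.4, 0.6, -3.5]
grip_width: 0.569
grip_force: 15.0
time: 30.15
position: [0.4514, -0.2495, 0.2254]
tool_rot: [2.22, 2.222, 0.0]
ft_force: [-0.1, 0.2, -3.0]
grip_width: 0.569
grip_force: 15.0
[ 0.45126587 -0.24969315  0.22534487] [ 2.22050404e+00  2.22218691e+00 -6.33153211e-05]
```

View pics/w7.png

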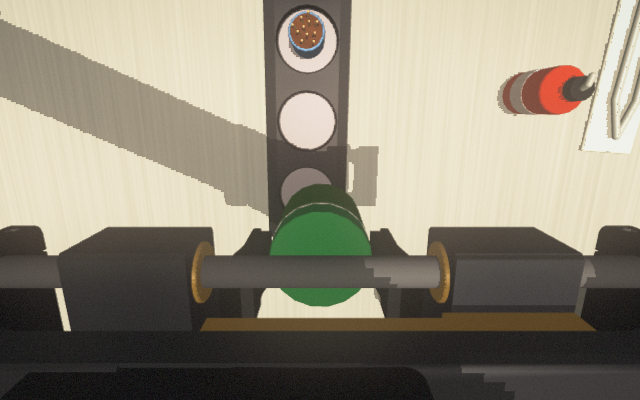

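The chive jar is held with its lid centre at about (321,255). Recess D is at (307,121), the pot's recess at (307,39), recess E at about (306,197) and the chilli cruet at about (562,90).

Run:
```python
from h import *
import pickle;c=pickle.load(open("c7.pkl","rb"))
print("held",onz(c,(321,255),.264))
print("pot",onz(c,(307.5,39),.013),"D",onz(c,(307,121),.013),"E",onz(c,(306,197),.013))
print("chilli",onz(c,(562,90),.068),onz(c,(577,89),.094))
```

```text
held [ 0.4514876 -0.2472748  0.264    ]
pot [ 0.43682996 -0.10670571  0.013     ] D [ 0.43568164 -0.19307135  0.013     ] E [ 0.43384214 -0.28266206  0.013     ]
chilli [ 0.6838543  -0.16160505  0.068     ] [ 0.67955642 -0.1621844   0.094     ]
```

```bash
python3 -m crank '[[0.3,-0.04,0.14,0,0],[0.3,-0.08,0.28,-0.05,0],[0.3,-0.08,0.28,-0.25,0],[0.3,-0.08,0.28,-0.5,0],[0.3,-0.08,0.28,-0.7,0]]'
python3 -m crank '[[0.3,0,0,-0.08,0],[0.3,0,0,-0.13,0],[0.3,0,0,-0.17,0],[0.3,0,0,-0.2,0],[0.3,0,0,-0.22,0]]'
python3 -m crank '[[0.3,0,0,-0.01,0],[0.3,0,0,-0.02,0],[0.3,0,0,-0.025,0],[0.3,0,0,-0.025,0]]'
```

```text
time: 30.82
position: [0.4346, -0.1939, 0.0838]
tool_rot: [-2.221, -2.222, 0.001]
ft_force: [0.1, -0.3, -3.5]
grip_width: 0.567
grip_force: 15.0
time: 31.45
position: [0.4355, -0.1944, 0.0415]
tool_rot: [2.221, 2.221, 0.0]
ft_force: [-0.5, 0.1, -2.9]
grip_width: 0.564
grip_force: 15.0
time: 31.95
position: [0.4352, -0.1941, 0.0363]
tool_rot: [2.221, 2.221, 0.0]
ft_force: [0.4, 1.1, -2.7]
grip_width: 0.568
grip_force: 15.0
```

```bash
python3 -m crank '[[0.3,0,0,-0.005,0],[0.3,0,0,-0.01,0],[0.3,0,0,-0.01,0]]'
```

```text
time: 32.33
position: [0.4354, -0.1943, 0.0351]
tool_rot: [2.221, 2.221, -0.001]
ft_force: [-2.1, 0.4, 5.3]
grip_width: 0.569
grip_force: 15.0
```

```bash
python3 -m crank '[[0.6,0,0,0,0],[0.8,0,0,0,0],[1,0,0,0,0],[1,0,0,0,0],[1,0,0,0,0]]'
python3 -m crank '[[1,0,0,0.2,0],[1,0,0,0.5,0],[1,0,0,0.8,0],[1,0,0,0.97,0],[1,0.1,0,0.97,0]]'
python3 -m crank '[[1,0.2,0,0,0],[1,0.4,-0.04,0,0],[1,0.6,-0.08,0,0],[1,0.8,-0.12,0,0],[1,1,-0.12,0,0]]' 
python3 -m crank '[[1,0.13,0,0,0],[1,0.13,0,0,0],[1,0.13,0,0,0],[1,0.13,0,0,0]]'
python3 - <<'E'
from h import *
c=get_calibration("wrist");im=get_image("wrist");cv2.imwrite("pics/w8.png",im[:,:,::-1]);s=get_state()
import pickle;pickle.dump(c,open("c8.pkl","wb"));print(s["position"],s["tool_rot"])
m=cv2.inRange(cv2.cvtColor(im,cv2.COLOR_RGB2HSV),(0,170,110),(8,255,255));m[:,:270]=0;m[:,380:]=0
k=max(cv2.findContours(m,0,2)[0],key=cv2.contourArea);e=cv2.minEnclosingCircle(k);print(e,cv2.boundingRect(k),onz(c,e[0],.065))
E
```

```text
time: 32.95
position: [0.4351, -0.1941, 0.0342]
tool_rot: [2.221, 2.221, 0.0]
ft_force: [0.8, 0.3, 1.3]
grip_width: 0.953
grip_force: 0.0
time: 33.58
position: [0.4565, -0.1955, 0.232]
tool_rot: [2.219, 2.214, -0.0]
ft_force: [0.4, -0.5, -0.2]
grip_width: 0.999
grip_force: 0.0
time: 34.2
position: [0.6561, -0.2197, 0.2276]
tool_rot: [-2.224, -2.219, 0.001]
ft_force: [0.1, 1.0, 1.0]
grip_width: 1.001
grip_force: 0.0
time: 34.7
position: [0.6804, -0.2187, 0.2288]
tool_rot: [2.222, 2.22, -0.001]
ft_force: [-0.0, -0.9, 0.7]
grip_width: 0.998
grip_force: 0.0
[ 0.68038897 -0.21870197  0.22891628] [ 2.22160636e+00  2.21992710e+00 -8.72644141e-04]
((324.019775390625, 121.6704330444336), 22.527666091918945) (302, 100, 44, 45) [ 0.68370172 -0.16153626  0.065     ]
```

View pics/w8.png

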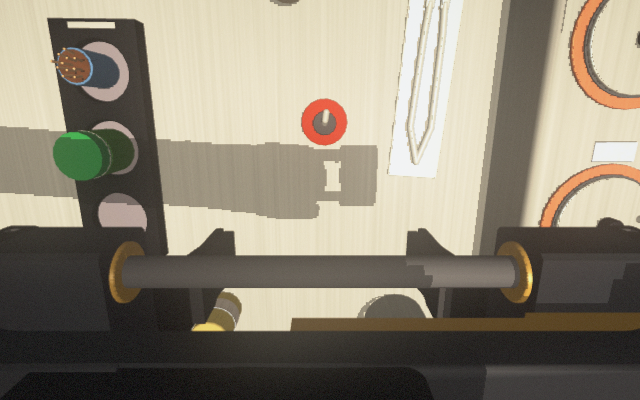

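The chive jar is in its recess, and the chilli cruet's centre is at (324,122), which is (0.6835, -0.1615).

```bash
python3 -m crank '[[1,0.015,0.15,0,0],[1,0.015,0.285,0,0],[1,0.015,0.285,-0.15,0],[1,0.015,0.285,-0.35,0],[1,0.015,0.285,-0.55,0]]'
python3 -m crank '[[1,0,0,-0.2,0],[1,0,0,-0.34,0],[1,0,0,-0.39,0],[1,0,0,-0.39,0],[1,0,0,-0.39,0]]'
python3 -m crank '[[0.25,0,0,0,0],[0.25,0,0,0,0],[0.25,0,0,0,0],[0.25,0,0,0,0],[0.25,0,0,0,0]]' 15
python3 -m crank '[[0.25,0,0,0,0],[0.25,0,0,0,0],[0.25,0,0,0,0]]' 15
```

```text
time: 35.38
position: [0.6837, -0.1618, 0.1181]
tool_rot: [2.221, 2.219, -0.0]
ft_force: [0.6, -0.2, -0.6]
grip_width: 0.997
grip_force: 0.0
time: 36.0
position: [0.6853, -0.1613, 0.0423]
tool_rot: [2.22, 2.219, 0.002]
ft_force: [0.1, -0.5, 0.0]
grip_width: 1.0
grip_force: 0.0
time: 36.62
position: [0.6841, -0.1611, 0.0402]
tool_rot: [2.221, 2.221, -0.0]
ft_force: [-1.0, -0.1, -0.5]
grip_width: 0.518
grip_force: 5.9
time: 37.0
position: [0.6841, -0.1611, 0.0402]
tool_rot: [-2.222, -2.221, -0.0]
ft_force: [-0.6, 0.2, -0.4]
grip_width: 0.51
grip_force: 15.0
```

```bash
python3 -m crank '[[0.25,0,0,0.03,0],[0.25,0,0,0.1,0],[0.25,0,0,0.3,0],[0.25,0,0,0.6,0],[0.25,0,0,0.9,0]]'
python3 -m crank '[[0.25,-0.15,-0.1,0,0],[0.25,-0.35,-0.2,0,0],[0.25,-0.55,-0.3,0,0],[0.25,-0.75,-0.45,0,0],[0.25,-0.95,-0.59,0,0]]'
python3 -m crank '[[0.25,-0.15,0,0,0],[0.25,-0.3,0,0,0],[0.25,-0.3,0,0,0],[0.25,-0.3,0,-0.1,0],[0.25,-0.3,0,-0.3,0]]'
```

```text
time: 37.62
position: [0.6839, -0.1609, 0.223]
tool_rot: [2.221, 2.221, 0.001]
ft_force: [1.1, -0.1, -1.9]
grip_width: 0.504
grip_force: 15.0
time: 38.25
position: [0.4929, -0.2798, 0.2214]
tool_rot: [2.22, 2.221, -0.001]
ft_force: [0.8, -0.9, -2.2]
grip_width: 0.508
grip_force: 15.0
time: 38.88
position: [0.4369, -0.2797, 0.1621]
tool_rot: [2.216, 2.218, 0.001]
ft_force: [0.5, 1.1, -2.9]
grip_width: 0.509
grip_force: 15.0
```

```bash
python3 -m crank '[[0.25,0,0,-0.15,0],[0.25,0,0,-0.3,0],[0.25,0,0,-0.42,0],[0.25,0,0,-0.48,0],[0.25,0,0,-0.5,0]]'
python3 -m crank '[[0.25,0,0,-0.015,0],[0.25,0,0,-0.03,0],[0.25,0,0,-0.04,0],[0.25,0,0,-0.045,0],[0.25,0,0,-0.045,0]]'
```

```text
time: 39.5
position: [0.4348, -0.2787, 0.0603]
tool_rot: [-2.221, -2.222, -0.001]
ft_force: [0.2, 0.1, -2.4]
grip_width: 0.506
grip_force: 15.0
time: 40.12
position: [0.4341, -0.2791, 0.0513]
tool_rot: [2.221, 2.221, 0.0]
ft_force: [-0.7, 0.0, -2.0]
grip_width: 0.513
grip_force: 15.0
```

```bash
python3 -m crank '[[0.25,0,0,-0.005,0],[0.25,0,0,-0.01,0],[0.25,0,0,-0.01,0]]'
```

```text
time: 40.5
position: [0.4343, -0.2794, 0.05]
tool_rot: [2.221, 2.221, -0.001]
ft_force: [-1.6, 0.4, 5.1]
grip_width: 0.511
grip_force: 15.0
```

```bash
python3 -m crank '[[0.6,0,0,0,0],[0.8,0,0,0,0],[1,0,0,0,0],[1,0,0,0,0],[1,0,0,0,0]]'
python3 -m crank '[[1,0,0,0.2,0],[1,0,0,0.5,0],[1,0,0,0.8,0],[1,0,0,0.97,0],[1,0,0,0.97,0]]'
python3 -m crank '[[1,0,-0.25,0.1,0],[1,0,-0.5,0.2,0],[1,0,-0.75,0.2,0],[1,0,-0.95,0.2,0],[1,0,-0.95,0.2,0]]'
python3 -m crank '[[1,0,0,0,0],[1,0,0,0,0]]'
python3 - <<'E'
from h import *
a=get_image("top");b=get_image("scene")
p=cv2.resize(a[120:300,130:500],None,fx=2,fy=2)[:360,:740];q=b[90:330,180:500]
cv2.imwrite("pics/f.png",np.vstack([p,np.pad(q,((0,0),(0,420),(0,0)))])[:,:,::-1])
E
```

```text
time: 41.12
position: [0.4341, -0.2791, 0.0492]
tool_rot: [2.221, 2.221, 0.0]
ft_force: [0.1, -0.7, -0.6]
grip_width: 0.95
grip_force: 0.0
time: 41.75
position: [0.4358, -0.28, 0.2464]
tool_rot: [2.217, 2.217, 0.0]
ft_force: [0.7, -0.6, -0.1]
grip_width: 1.001
grip_force: 0.0
time: 42.38
position: [0.4317, -0.4723, 0.2796]
tool_rot: [-2.224, -2.212, 0.0]
ft_force: [-0.3, -0.2, 0.2]
grip_width: 1.005
grip_force: 0.0
time: 42.62
position: [0.4348, -0.4674, 0.2832]
tool_rot: [-2.219, -2.224, -0.0]
ft_force: [0.1, 0.5, 0.0]
grip_width: 1.003
grip_force: 0.0
```

View pics/f.png

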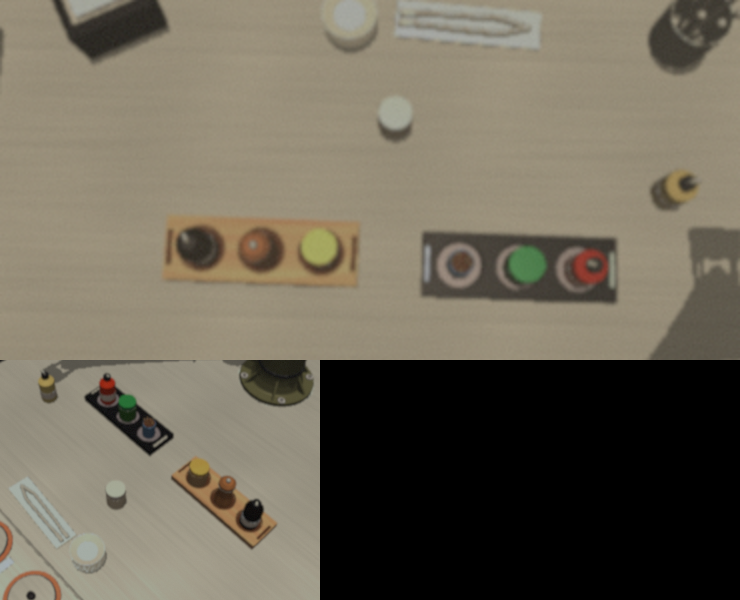

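The picture shows all five standing upright in their own recesses: soy (195,245), mill (260,248) and sesame (320,246) on bamboo, with pot (460,264), chive (526,265) and chilli (589,267) on black. The garlic jar and pale cruet are where they were, and the arm is clear.

```bash
python3 -c "
from bench import *
print(close_job())"
```

```text
the job is handed in; nothing more can be done
None
```

I've handed the job in: both condiment sets stand upright in their trays, and the toothpick pot, pale cruet and garlic jar were not moved. It took about 43 s on the robot's clock, and the hand-in call returned no verdict.

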